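# Fit the ink roller's axle

### The job

Fit the ink roller into its stand: take the steel axle from its wooden rest and thread it, nose first, through the near cheek of the stand (the one on the side of the rest), the roller and the far cheek, until its red collar sits fully home against the near cheek. The cheeks and roller can be clamped a little to either side of the middle of the green baseplate, so look or feel for the hole. Leave the tins, pot, bottle, knife and brush where they are.

Things in the scene. Friction and masses are not known exactly. Their poses are not given: they have to be found in the camera images.
- stand: Green baseplate of the roller stand, fixed, 240 x 140 x 12 mm (x, y, z); origin at the centre of its underside. Its x axis is the threading direction, roughly to the robot's left, away from the rest. On it a steel carriage plate (x = -113 to +113 mm, top 20 mm above the table, screws to 28 mm) bears two cheeks and the free-turning roller between, all bored on one line parallel to x.
- stand_entry (a point): Fixed point of the baseplate frame (axes as the stand): in the plane of the near cheek's outer face, at the height of the bores (75 mm above the table), over the baseplate's middle line. The carriage is clamped, immovably and square, anywhere up to 15 mm to either side of that line (along y); this is NOT measured: the real bore lies at y = -15 to +15 mm from this point, same x and z.
- stand_exit (a point): The same for the far cheek: its outer face, 138 mm further along x. From the entry: near cheek 0 to 10 mm, roller (black rubber, 60 mm across) 14 to 124, far cheek 128 to 138. Cheeks are aluminium, 56 mm wide, tops 100 mm above the table; bores 17 mm across with a 2 mm countersink on the entry side. The roller's bore is 19 mm across.
- axle_mid (a point): The loose axle, a bright steel rod, 14 mm across and 160 mm long, with a red collar (30 mm across, 8 mm thick) on its tail, 0.22 kg or so. This point is on its axis half-way along the rod; x runs along the axis from the collar to the nose. The balance point is about 16 mm from here towards the collar. At the start it lies level in the rest, its axis 50 mm above the table.
- axle_nose (a point): Centre of the axle's nose end, +80 mm along x from the rod's middle; the last 4 mm are chamfered from 14 to 9 mm across.
- axle_collar (a point): Centre of the collar's front face (the side that meets the near cheek), -80 mm along x from the rod's middle; the tail end face is 8 mm behind it.
- rest: Wooden axle rest, fixed, base 150 x 70 x 12 mm, origin at the centre of its underside; two saddles, each 10 mm thick along x, at x = -35 and +50 mm, 40 mm wide, 53 mm high, with a 16 mm wide open-topped slot along x in which the rod lies at the start (middle of the rod within 5 mm of the middle of the rest). The axle's nose points to the rest's +x.
- tin_yellow: Ink tin with yellow lid, 88 mm across, 65 mm high, loose; origin at the centre of its underside. Not to be disturbed.
- tin_blue: Ink tin with blue band and grey lid, 84 mm across, 85 mm high, loose; origin at the centre of its underside. Not to be disturbed.
- tin_violet: Ink tin with violet lid, 76 mm across, 75 mm high, loose; origin at the centre of its underside. Not to be disturbed.
- brush_pot: Amber glass pot, 76 mm across, 80 mm high, loose; origin at the centre of its underside. Not to be disturbed.
- knife: Ink spatula 200 mm long lying on the table, loose; origin under its middle. Not to be disturbed.
- brush: Brush 190 mm long lying on the table, loose; origin under its middle. Not to be disturbed.
- thinner: White bottle, 60 mm across, 110 mm high, loose; origin at the centre of its underside. Not to be disturbed.
There are look-alikes about, which are no part of the job. Leave any pink look-alike of the part that bears axle_mid alone.

How it is judged:
By the outcome, as a careful person would: the job done as asked, in the order asked, and still so for the second after the job is handed in, with the robot touching nothing.
It also fails if it takes over 69 s, if anything falls off the work surface, if the arm or the gripper's body presses on something with over 40 N, if the wrist force passes 120 N, or if a joint passes its speed limit or range.

### The arm

A 6-joint arm with a two-finger parallel gripper is mounted at the origin on the work surface. World frame = base frame: x ahead of the robot, y to its left, z up, the work surface at z = 0. Lengths are in mm, angles in rad, forces in N, time in s.
With the tool pointing down it reaches from about 375 to 825 mm from the base axis. Payload 5.5 kg.
Tool frame: the origin (TCP) lies midway between the tips of the shut fingers; the grasp point (between the pads) lies 19 mm behind it (env.pinch_z is the distance from the TCP to the grasp point, in mm); z points along the fingers, y is the line along which they close (so a half turn about z gives the same grasp; the last joint's range is limited). The gripper opens to 85 mm and grips with 20 to 120 N. Pads are 22 mm wide; open, the fingers measure 114 mm over their backs; the gripper's body (76 mm by 85 mm) begins 54 mm behind the grasp point. The pads swing forward as they close: fully open they stand 13 mm farther back than shut.
Start: joints at [1.145, 0.314, -0.047, 1.21, 0, 1.571], TCP at [247.826, 546.422, 205.899] pointing down, gripper open.
Joint ranges: [-2.67, 2.67], [-0.69, 1.73], [-1.03, 1.25], [-2.08, 2.16], [-1.42, 1.45], [-3.14, 3.14]. Speed limits (rad/s): [2.39, 2.39, 3.01, 3.14, 3.14, 3.14].

### API

Orientations are given as a 3x3 rotation matrix whose columns are the frame's x, y, z axes.
In Python, from plant import env gives the robot as it stands. The module is installed in compiled form; this text tells all that it offers.
- The arm moves only by the tool arm_command, never from a script. Its argument "series" is a list of rows, each a list of 5 numbers: the shift along the world's x, y, z in cm, then the turn about the world's z in rad, then the opening in per cent of the stroke, from 0 (shut) to 100 (fully open). In form: [[tx, ty, tz, spin, jaw], ...]. A call has 1 to 8 rows; each row is the pose to reach, as a shift and turn from the pose commanded when the call began; what a row does not reach only later rows make up. A row lasts 1/8 s, in which the tool goes at most 62.5 mm and 10.7 degrees, less where a joint would pass 70% of its speed; a pose out of reach is approached as far as the arm can. A call with a gripper value outside its range is refused whole. The fingers move at their own pace and stop on an object; "force" is the grip in N (left out, the last holds). Time passes only in rows, so rows that repeat a pose let the fingers close. It gives the time, the measured TCP pose, the force, the opening and the grip force at its end, in the units of the state.
- env.get_obs(): the state, without advancing time (a new reading comes with each control period).
- env.grab_frame(name): name is "scene" or "top" or "wrist"; returns the picture (420x560x3 uint8, blue, green, red); there is no depth.
- env.calibration(name): a dict with "K" (3x3 intrinsics, pixels), "R" (3x3) and "t" (3): a world point X has camera coordinates R X + t. Camera axes: x right, y down, z forward; pixel columns grow to the right and rows downward; lengths in mm; the calibration is good to about 2 mm. The wrist camera is an equidistant fisheye: a pixel r from the principal point sees the ray r / f radians off the axis. A picture is of the moment at which its call begins: read the wrist's pose just before it. calibration takes no time and is no camera call; for the wrist camera it gives the pose at the moment of the call.
- env.hand_in(): hands the job in; it is judged then, once.
The state is a dict: "t": time; "joints": joint angles; "qvel": joint speeds; "joint_torque": joint torques, N m; "eef_pos": TCP position; "tool_rot": TCP orientation; "contact_force": force on the tool from outside, world axes, zero at the start; "moment": the same for the moment, N m; "gripper_width": finger opening in mm; "grasp_force": force on a finger pad.
Only numpy, scipy, OpenCV 4.12 (cv2) and the standard library are available. Lean on these libraries where they do the work, as an engineer would, in place of code of your own. Each camera call takes 0.05 s, during which the arm holds its last target. There are 200 camera calls.

## Working session

There is one attempt and no reset: what is moved stays moved. The work goes in short steps, Python scripts to look and compute and a tool call to move; the robot and the scene stay as the last step left them, time stands still between calls to the robot, and variables do not carry over. Pictures are saved under pics/ and viewed, at most 12 in all, crops included, and the job is handed in when it is done.

Besides the shell and the picture viewer there is one more tool, called after "Emit:" as name(argument=value, ...) on one line, values as JSON. arm_command: Moves the arm, as the interface text tells. Its arguments: {"type":"object","properties":{"series":{"type":"array","items":{"type":"array","items":{"type":"number"}}},"force":{"type":"number"}},"required":["series"]}

```bash
mkdir -p pics
python3 - <<'E'
from plant import env
import cv2,numpy as np
for n in("scene","top"):
    cv2.imwrite(f"pics/{n}0.png",env.grab_frame(n)); c=env.calibration(n); print(n,c["K"].round(1).tolist(),c["R"].round(3).tolist(),c["t"].round(0))
o=env.get_obs();print(o["t"],o["tool_rot"].round(2) if hasattr(o["tool_rot"],'round') else o["tool_rot"],env.pinch_z)
a=cv2.imread("pics/scene0.png");b=cv2.imread("pics/top0.png")
E
```

```text
scene [[524.7, 0.0, 278.2], [0.0, 524.7, 213.7], [0.0, 0.0, 1.0]] [[-0.445, 0.896, -0.02], [0.652, 0.308, -0.693], [-0.615, -0.321, -0.721]] [ 291. -325. 1698.]
top [[541.3, 0.0, 279.3], [0.0, 541.3, 206.8], [0.0, 0.0, 1.0]] [[-0.005, -1.0, 0.0], [-0.997, 0.005, -0.073], [0.073, -0.001, -0.997]] [ -27.  575. 1366.]
0.1 [[-0.91  0.41 -0.  ]
 [ 0.41  0.91 -0.  ]
 [ 0.   -0.   -1.  ]] 18.700000000000003
```

View pics/top0.png

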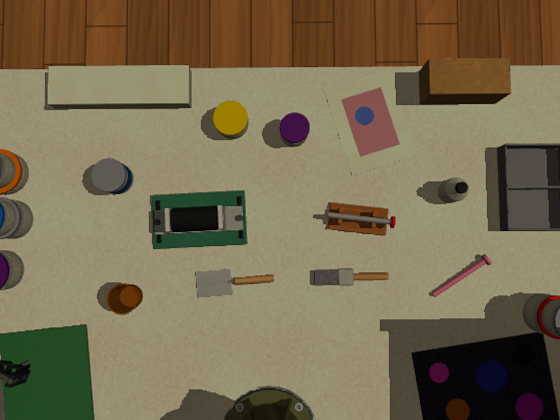

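View pics/scene0.png

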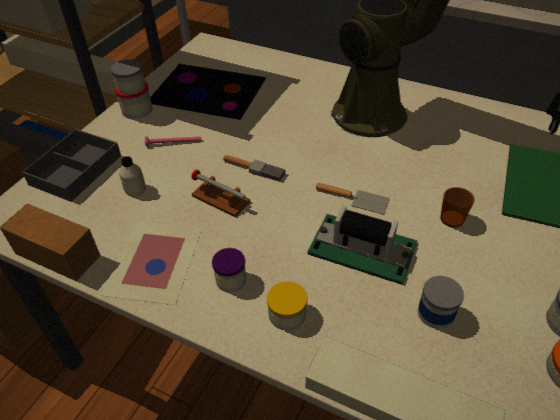

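Top view: the stand is at (152–246, 191–248), the axle runs from its nose at (314,216) to the red collar at (393,222), and the pink decoy is at (460,275). In the scene view the axle is near (220,185), with its collar at upper left, and the stand is near (363,247).

```bash
cat > h.py <<'E'
from plant import env
import cv2,numpy as np
def ray(n,uv,c=None):
    c=c or env.calibration(n); K,R,t=map(np.array,(c["K"],c["R"],c["t"])); uv=np.array(uv,float).reshape(-1,2)
    p=(uv-K[:2,2])/[K[0,0],K[1,1]]
    if n=="wrist":
        r=np.linalg.norm(p,axis=1,keepdims=True); s=np.where(r>1e-9,np.sin(r)/np.maximum(r,1e-9),1)
        d=np.c_[p*s,np.cos(r)]
    else: d=np.c_[p,np.ones(len(p))]
    return -R.T@t, d@R
def plane(n,uv,z,c=None):
    o,d=ray(n,uv,c); z=np.asarray(z,float); return o+d*((z-o[2])/d[:,2])[:,None]
def proj(n,X,c=None):
    c=c or env.calibration(n); K,R,t=map(np.array,(c["K"],c["R"],c["t"])); p=np.atleast_2d(X)@R.T+t
    if n=="wrist":
        r=np.linalg.norm(p[:,:2],axis=1); th=np.arctan2(r,p[:,2]); q=p[:,:2]/r[:,None]*th[:,None]
    else: q=p[:,:2]/p[:,2:]
    return q*[K[0,0],K[1,1]]+K[:2,2]
def big(m):
    n,l,s,c=cv2.connectedComponentsWithStats(m.astype(np.uint8)); return l==1+np.argmax(s[1:,4])
E
python3 - <<'E'
from h import *
im=cv2.imread("pics/top0.png").astype(int);b,g,r=im[...,0],im[...,1],im[...,2]
roi=np.zeros(b.shape,bool);roi[180:260,140:260]=1
m=big(roi&(g>r+20)&(g>b+5))
c=cv2.convexHull(np.argwhere(m)[:,::-1].astype(np.int32))
W=plane("top",c.reshape(-1,2),12)[:,:2].astype(np.float32)
print("base",cv2.minAreaRect(W))
roi[:]=0;roi[190:245,165:225]=1
k=big(roi&(im.max(2)<45));ys,xs=np.nonzero(k);print("roller px",xs.min(),xs.max(),ys.min(),ys.max())
print("roller",cv2.minAreaRect(plane("top",np.c_[xs,ys],80)[:,:2].astype(np.float32)))
roi[:]=0;roi[205:240,380:400]=1
k=big(roi&(r>g+70)&(r>b+70)&(g<60));ys,xs=np.nonzero(k);print("collar",len(xs),xs.mean(),ys.mean(),plane("top",[[xs.mean(),ys.mean()]],52))
roi[:]=0;roi[205:235,308:392]=1
k=roi&(im.min(2)>105)&(im.max(2)-im.min(2)<25)
crop=cv2.resize(cv2.imread("pics/top0.png")[180:260,140:260],None,fx=6,fy=6,interpolation=2)
crop2=cv2.resize(cv2.imread("pics/top0.png")[200:240,300:400],None,fx=7.2,fy=2.8*1,interpolation=2)
cv2.imwrite("pics/c1.png",np.vstack([crop,crop2])[:600])
print(plane("top",[[314,216],[393,222]],50))
E
```

```text
base ((544.9860229492188, 177.18263244628906), (137.3256378173828, 238.00048828125), 2.7097928524017334)
roller px 170 217 206 231
roller ((543.499267578125, 180.35731506347656), (59.5676155090332, 115.82215118408203), 2.7279961109161377)
collar 29 392.86206896551727 221.3448275862069 [[ 535.08591921 -313.89311953   52.        ]]
[[ 549.59630844 -116.9607201    50.        ]
 [ 533.53197293 -314.62653667   50.        ]]
```

View pics/c1.png

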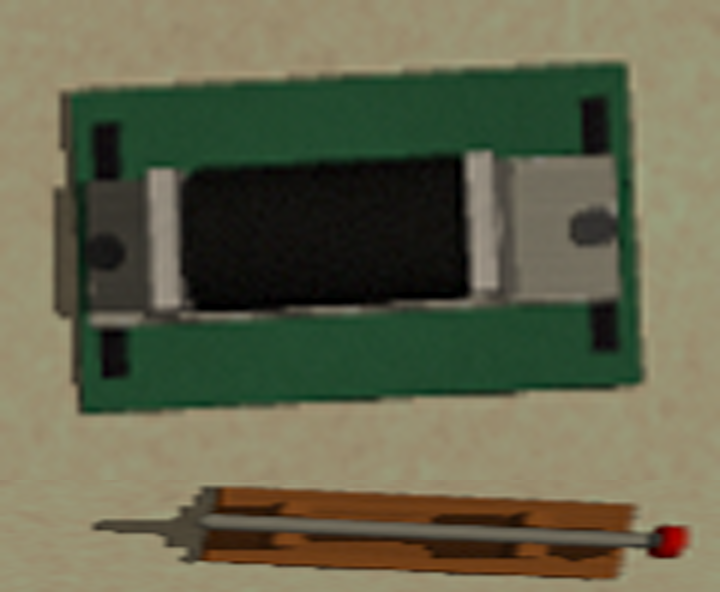

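The crop shows the true nose end near px (328.5, 214.6); what lies beyond it is shadow. The roller is 60 × 116 mm, as expected, nearly centred on the baseplate, and the stand's yaw is +2.7°. I'll move above the tail end of the axle.

Emit:
arm_command(series=[[2.4,-6,0,-0.17,100],[4.4,-12,0,-0.34,100],[6.4,-18,0,-0.5,100],[8.4,-24,0,-0.66,100],[10.4,-30,0,-0.82,100],[12.4,-36,0,-0.98,100],[14.4,-42,0,-1.14,100],[16.4,-48,0,-1.26,100]], force=90)

```text
t: 1.1
eef_pos: [409.6, 71.4, 205.9]
tool_rot: [[0.119, 0.993, 0.0], [0.993, -0.119, 0.0], [0.0, 0.0, -1.0]]
contact_force: [0.4, 0.8, 0.8]
gripper_width: 85.6
grasp_force: 0.0
```

Emit:
arm_command(series=[[2.4,-6,0,0,100],[4.4,-12,0,0,100],[6.4,-18,0,0,100],[8.4,-24,0,0,100],[10.4,-30,-2,0,100],[12.4,-36,-4,0,100],[12.4,-36,-4,0,100],[12.4,-36,-4,0,100]])

```text
t: 2.1
eef_pos: [532.8, -286.6, 164.9]
tool_rot: [[0.116, 0.993, -0.002], [0.993, -0.116, 0.001], [0.001, -0.002, -1.0]]
contact_force: [-0.6, -0.0, 0.1]
gripper_width: 85.3
grasp_force: 0.0
```

Run:
```python
from h import *
o=env.get_obs();print(o["t"],o["eef_pos"],np.round(o["tool_rot"],3).tolist())
c=env.calibration("wrist");np.save("w1.npy",c,allow_pickle=True)
im=env.grab_frame("wrist");cv2.imwrite("pics/w1.png",im);print(c["K"][0][0])
print(proj("wrist",[[534,-310,50],[553,-151,50],[536.6,-295,50]],c))
```

```text
2.1 [ 532.79583239 -286.62622981  164.93844893] [[0.116, 0.993, -0.002], [0.993, -0.116, 0.001], [0.001, -0.002, -1.0]]
325.19226210127806
[[283.19569377 221.29318159]
 [284.05126899  43.22254765]
 [284.18369196 205.63169231]]
```

View pics/w1.png

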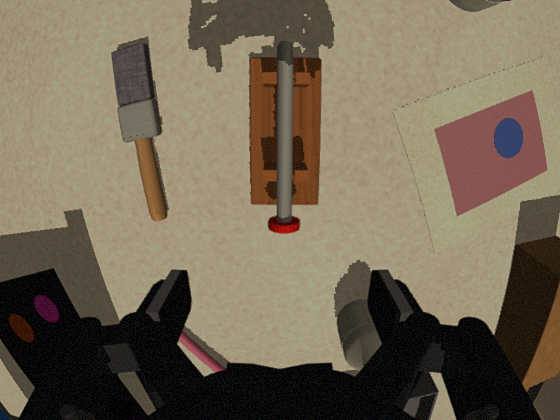

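The wrist view shows the rod running up the image from the red collar at (284,225) to the nose at about (285,42), within a few mm of prediction. I'll refine its axis.

Run:
```python
from h import *
c=np.load("w1.npy",allow_pickle=True).item();im=cv2.imread("pics/w1.png").astype(int)
hsv=cv2.cvtColor(im.astype(np.uint8),cv2.COLOR_BGR2HSV)
m=np.zeros(im.shape[:2],bool);m[65:214,265:305]=1;m&=(hsv[...,1]<60)
pts=[]
for v in range(70,214,4):
    u=np.nonzero(m[v])[0]
    if len(u)>6: pts.append([(u.min()+u.max())/2,v])
P=plane("wrist",pts,52,c)[:,:2];f=np.polyfit(P[:,1],P[:,0],1);print(len(pts),"x=",f, "res",np.std(P[:,0]-np.polyval(f,P[:,1])), "yaw tool y deg",-np.degrees(np.arctan(f[0])))
col=im[:,284];red=(col[:,2]>col[:,1]+60);print("red rows",np.nonzero(red[200:240])[0][[0,-1]]+200)
print(plane("wrist",[[284,219],[284,np.nonzero(red[200:240])[0][0]+200]],[57,63],c))
print(np.polyval(f,[-295,-310]))
t=plane("wrist",[[285,40]],55,c);print("nose",t)
```

```text
36 x= [1.19538577e-01 5.71572198e+02] res 0.7122191712665131 yaw tool y deg -6.816709696594338
red rows [225 233]
[[ 535.17772446 -305.35503899   57.        ]
 [ 534.70843654 -308.84574338   63.        ]]
[536.30831793 534.51523927]
nose [[ 553.93783672 -149.22213552   55.        ]]
```

Emit:
arm_command(series=[[0.1,0,-4,0,60],[0.1,0,-8,0,60],[0.1,0,-9,0,60],[0.1,0,-9,0,60],[0.1,0,-9,0,60],[0.1,0,-9,0,60]])

```text
t: 2.9
eef_pos: [535.6, -287.1, 77.6]
tool_rot: [[0.115, 0.993, 0.002], [0.993, -0.115, -0.001], [-0.001, 0.003, -1.0]]
contact_force: [-0.2, -0.1, -0.6]
gripper_width: 51.2
grasp_force: 0.0
```

Emit:
arm_command(series=[[0.1,-0.6,-1,0,50],[0.1,-0.6,-3,0,50],[0.1,-0.6,-4.6,0,50],[0.1,-0.6,-4.6,0,50],[0.1,-0.6,-4.6,0,50]])

```text
t: 3.52
eef_pos: [535.7, -292.8, 30.1]
tool_rot: [[0.115, 0.993, 0.0], [0.993, -0.115, -0.0], [-0.0, 0.0, -1.0]]
contact_force: [0.6, 0.3, -0.9]
gripper_width: 42.8
grasp_force: 0.0
```

Emit:
arm_command(series=[[0,0,0,0,30],[0,0,0,0,10],[0,0,0,0,0],[0,0,0,0,0],[0,0,0,0,0],[0,0,0,0,0]], force=90)

```text
t: 4.28
eef_pos: [535.7, -292.9, 30.2]
tool_rot: [[0.115, 0.993, 0.0], [0.993, -0.115, -0.001], [-0.001, 0.0, -1.0]]
contact_force: [-0.3, -0.5, 3.2]
gripper_width: -0.0
grasp_force: 1.8
```

Run:
```python
from h import *
cv2.imwrite("pics/s2.png",cv2.resize(env.grab_frame("scene")[100:300,120:360],None,fx=2.4,fy=2.4,interpolation=2));cv2.imwrite("pics/w2.png",env.grab_frame("wrist"))
a=cv2.imread("pics/s2.png");b=cv2.resize(cv2.imread("pics/w2.png"),None,fx=.5,fy=.5)
o=np.zeros((480,800,3),np.uint8);o[:,:576][:a.shape[0]]=a;o[:210,520:800]=b;cv2.imwrite("pics/m2.png",o)
```

```text
(no output)
```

View pics/m2.png

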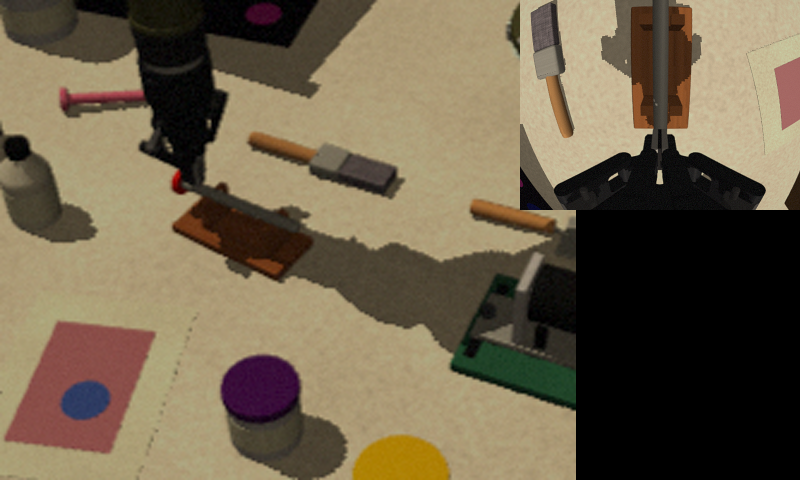

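The combined picture shows the fingers shut beside the collar, which is at about (180,181) in the crop. The rod still lies along the rest, so it seems to have been squeezed above or below the pads. I'll look closer.

Run:
```python
from h import *
w=cv2.imread("pics/w2.png");s=env.grab_frame("scene");o=env.get_obs();print(o["gripper_width"],o["contact_force"],o["moment"],o["grasp_force"])
print(proj("scene",[[534.5,-308,50],[553.5,-150,50]]))
a=cv2.resize(w[220:400,200:360],None,fx=2.5,fy=2.5,interpolation=2);b=cv2.resize(s[150:225,180:260],None,fx=5,fy=5,interpolation=2)
b=cv2.convertScaleAbs(b,alpha=1.6,beta=10);a=cv2.convertScaleAbs(a,alpha=2,beta=10)
q=np.zeros((450,800,3),np.uint8);q[:,:400]=a;q[:375,400:]=b;cv2.imwrite("pics/m3.png",q)
```

```text
-0.04415351254902308 [-0.14851266 -1.54354329  3.80286325] [-0.29413744  0.05298428  0.00198517] 1.9247756281401962
[[196.29191205 174.77142332]
 [243.50394985 196.37598522]]
```

View pics/m3.png

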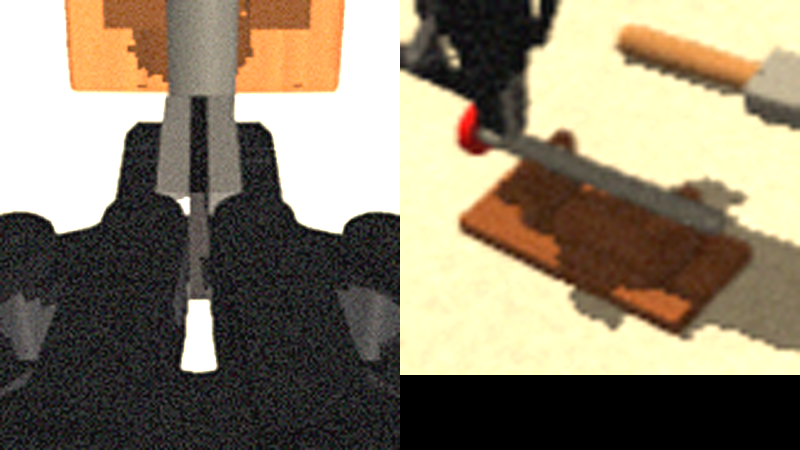

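Run:
```python
from h import *
c=env.calibration("wrist");o=env.get_obs();w=cv2.imread("pics/w2.png");hsv=cv2.cvtColor(w,cv2.COLOR_BGR2HSV)
oc,_=ray("wrist",[[280,200]],c);print("cam",oc,o["eef_pos"])
print("tcp px",proj("wrist",[o["eef_pos"]],c), "scene",proj("scene",[o["eef_pos"],np.array(o["eef_pos"])+[0,0,19]]))
for v in range(30,258,24):
    g=w[v].astype(int); m=(np.abs(g[:,2]-g[:,0])<14); m[:240]=0;m[320:]=0
    u=280
    a=u
    while m[a-1]:a-=1
    b=u
    while m[b+1]:b+=1
    _,d=ray("wrist",[[a-.5,v],[b+.5,v]],c); d=d/np.linalg.norm(d,axis=1)[:,None]; ang=np.arccos(d[0]@d[1]); L=7/np.sin(ang/2)
    print(v,a,b,(oc+L*(d[0]+d[1])/2).round(1))
```

```text
cam [ 544.92555072 -213.14326556  198.34053172] [ 535.61226399 -292.94887317   30.06366676]
tcp px [[278.66014653 252.04322259]] scene [[201.66444963 181.9906341 ]
 [200.79209807 176.84798222]]
30 266 280 [ 548.3 -137.8 -112.3]
54 280 283 [ 576.7  -22.8 -969.3]
78 266 280 [ 542.8 -184.7 -112.4]
102 275 282 [ 545.6 -203.9 -381.4]
126 266 282 [ 539.3 -228.2  -72. ]
150 279 282 [ 533.7 -363.1 -936.5]
174 266 281 [ 533.7 -270.4  -80.7]
198 267 281 [ 530.9 -295.7  -93.4]
222 280 280 [  380.9 -1779.2 -4074.3]
246 268 282 [ 526.9 -337.8  -78.4]
```

Emit:
arm_command(series=[[0,0,0,0,50],[0,0,0,0,50],[0,0,0,0,50],[0,0,0,0,50]])

```text
t: 4.92
eef_pos: [535.2, -292.4, 29.6]
tool_rot: [[0.115, 0.993, -0.001], [0.993, -0.115, 0.0], [0.0, -0.001, -1.0]]
contact_force: [-0.2, -0.5, 0.3]
gripper_width: 42.7
grasp_force: 0.0
```

Run:
```python
from h import *
w=env.grab_frame("wrist");s=env.grab_frame("scene");o=env.get_obs();print(o["t"],o["gripper_width"],o["contact_force"],o["moment"],o["grasp_force"])
a=cv2.resize(w[0:420,130:430],None,fx=1.4,fy=1.4,interpolation=2);b=cv2.resize(s[150:225,180:260],None,fx=4.7,fy=4.7,interpolation=2)
b=cv2.convertScaleAbs(b,alpha=1.5,beta=10);a=cv2.convertScaleAbs(a,alpha=1.7,beta=10)
q=np.zeros((590,800,3),np.uint8);q[:588,:420]=a;q[:b.shape[0],422:422+b.shape[1]]=b;cv2.imwrite("pics/m4.png",q)
```

```text
5.025 43.08045092832044 [ 0.09258506 -0.2184535  -0.20314432] [-0.01755799 -0.01755355 -0.04597529] 0.0
```

View pics/m4.png

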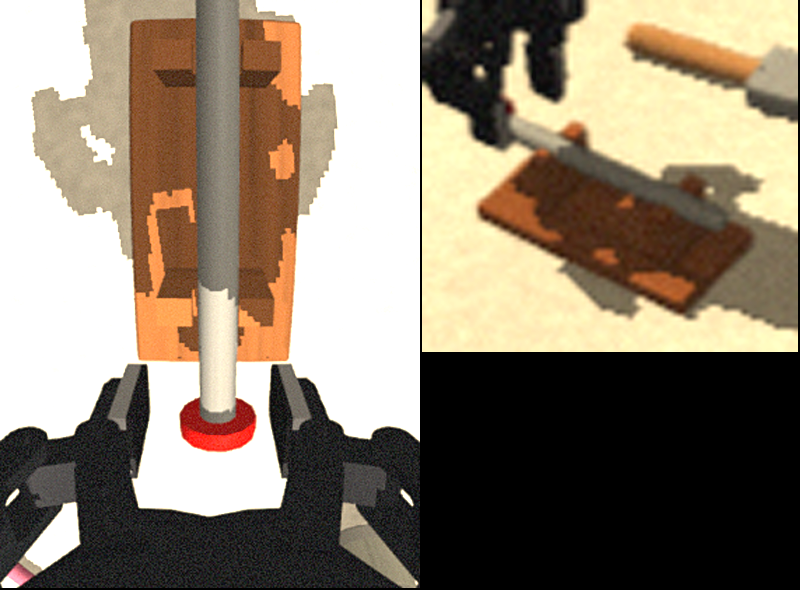

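The picture shows the rod back in the rest with its collar at crop (218,420), and the pads straddling it. The scene view puts the fingertips about 20 mm higher than I assumed. I'll check that by triangulation.

Run:
```python
from h import *
def tri(a,b):
    o1,d1=ray("wrist",[a]);o2,d2=ray("scene",[b]);d1=d1[0]/np.linalg.norm(d1);d2=d2[0]/np.linalg.norm(d2)
    s=np.linalg.lstsq(np.c_[d1,-d2],o2-o1,rcond=None)[0];p,q=o1+s[0]*d1,o2+s[1]*d2;return p.round(1),q.round(1)
print(tri((324,261),(194.5,180)),tri((235,261),(206,170)))
print("collar top-front",tri((285.7,297),(199,172)), plane("wrist",[[285.7,297],[285,180]],[55,57]))
```

```text
(array([ 558.7, -289.4,   52.7]), array([ 560.1, -296.3,   56.4])) (array([ 515.7, -280.8,   59.7]), array([ 517.3, -285.9,   61.8]))
collar top-front (array([ 538.2, -297.2,   69.8]), array([ 537.9, -294.4,   68. ])) [[ 537.40966801 -306.95109186   55.        ]
 [ 543.75995023 -244.93422257   57.        ]]
```

Triangulation puts the tips at z≈55 with the fingers half open, so the fingers sit about 20 mm higher than the reported TCP implies. I'll go 20 mm lower and 2 mm to +x, then regrip.

Emit:
arm_command(series=[[0.2,0,-0.5,0,50],[0.2,0,-1.0,0,50],[0.2,0,-1.5,0,50],[0.2,0,-2,0,50],[0.2,0,-2,0,50],[0.2,0,-2,0,50]])

```text
t: 5.78
eef_pos: [537.6, -292.6, 10.0]
tool_rot: [[0.115, 0.993, 0.0], [0.993, -0.115, -0.0], [0.0, 0.0, -1.0]]
contact_force: [0.4, 0.0, 0.3]
gripper_width: 42.7
grasp_force: 0.0
```

Emit:
arm_command(series=[[0,0,0,0,25],[0,0,0,0,10],[0,0,0,0,0],[0,0,0,0,0],[0,0,0,0,0],[0,0,0,0,0]], force=90)

```text
t: 6.52
eef_pos: [537.8, -292.8, 10.2]
tool_rot: [[0.115, 0.993, 0.001], [0.993, -0.115, -0.0], [-0.0, 0.001, -1.0]]
contact_force: [-0.0, 0.4, 3.4]
gripper_width: 11.1
grasp_force: 88.0
```

Width 11 mm is below the rod's 14 mm, so the pads have caught the rod near its edge. I'll open, go lower and grip again.

Emit:
arm_command(series=[[0,0,0,0,45],[0,0,0,0,45],[0,0,-0.4,0,45],[0,0,-0.8,0,45],[0,0,-0.8,0,45],[0,0,-0.8,0,45]])

```text
t: 7.28
eef_pos: [537.5, -292.6, 1.8]
tool_rot: [[0.115, 0.993, -0.0], [0.993, -0.115, 0.0], [0.0, -0.0, -1.0]]
contact_force: [-0.1, -0.6, -0.4]
gripper_width: 38.9
grasp_force: 0.0
```

Emit:
arm_command(series=[[0,0,0,0,25],[0,0,0,0,10],[0,0,0,0,0],[0,0,0,0,0],[0,0,0,0,0],[0,0,0,0,0]], force=90)

```text
t: 8.02
eef_pos: [537.8, -292.7, 2.1]
tool_rot: [[0.115, 0.993, 0.0], [0.993, -0.115, -0.0], [-0.0, 0.0, -1.0]]
contact_force: [-0.2, -0.3, 3.0]
gripper_width: 11.6
grasp_force: 87.8
```

Emit:
arm_command(series=[[0,0,0.5,0,0],[0,0,2,0,0],[0,0,5,0,0],[0,0,8,0,0],[0,0,8,0,0],[0,0,8,0,0]])

```text
t: 8.78
eef_pos: [537.1, -292.4, 81.5]
tool_rot: [[0.115, 0.993, -0.001], [0.993, -0.115, 0.0], [0.0, -0.001, -1.0]]
contact_force: [0.1, 0.6, -3.3]
gripper_width: 11.5
grasp_force: 87.8
```

Run:
```python
from h import *
np.save("w5.npy",env.calibration("wrist"),allow_pickle=True)
o=env.get_obs();print(o["t"],o["eef_pos"],o["gripper_width"],o["contact_force"],o["moment"],o["grasp_force"])
w=env.grab_frame("wrist");s=env.grab_frame("scene");t=env.grab_frame("top")
for n,i in zip("wst",(w,s,t)): cv2.imwrite(f"pics/{n}5.png",i)
a=cv2.resize(w[0:420,130:430],None,fx=1.4,fy=1.4,interpolation=2);b=cv2.resize(s[130:210,180:260],None,fx=4.7,fy=4.7,interpolation=2);d=cv2.resize(t[190:235,310:404],None,fx=4,fy=4,interpolation=2)
b=cv2.convertScaleAbs(b,alpha=1.5,beta=10);a=cv2.convertScaleAbs(a,alpha=1.7,beta=10)
q=np.zeros((590,800,3),np.uint8);q[:588,:420]=a;q[:b.shape[0],422:422+b.shape[1]]=b;q[400:400+d.shape[0],422:422+d.shape[1]]=d;cv2.imwrite("pics/m5.png",q)
```

```text
8.775 [ 537.07272881 -292.40262965   81.4757729 ] 11.494648942596541 [ 0.09527284  0.58698776 -3.33291537] [-0.05078691  0.00695399  0.01575427] 87.75093510746956
```

View pics/m5.png

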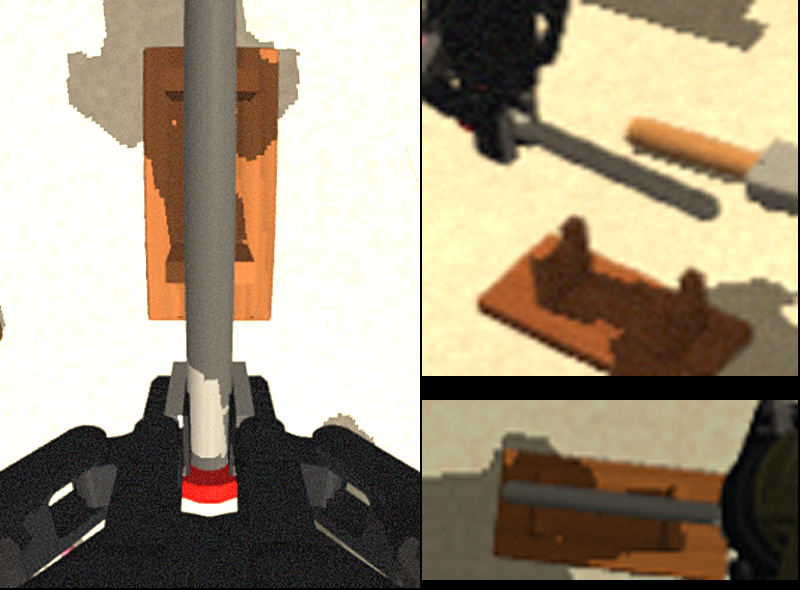

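The axle is gripped and lifted clear of the rest; the nose is at top-crop (503,492), with the rod running along the jaw centreline. Next I'll measure the bore line from the cheek tops and roller in the top view, and the rod axis in the top, scene and wrist views.

Run:
```python
from h import *
im=cv2.imread("pics/top0.png").astype(np.uint8);hsv=cv2.cvtColor(im,cv2.COLOR_BGR2HSV)
L=np.array([544.99,177.18]);s=np.array([-.0473,.9989]);yv=np.array([-.9989,-.0473])
def rep(n,p): d=p[:2]-L; print(n,p.round(1),"stand x,y",(d@s).round(1),(d@yv).round(1))
for n,c0,c1 in(("near",217,224),("far",163,171)):
    m=np.zeros(im.shape[:2],bool);m[200:238,c0:c1]=1;m&=(hsv[...,1]<50)&(hsv[...,2]>125);m=big(m)
    ys,xs=np.nonzero(m);P=plane("top",np.c_[xs,ys],100)[:,:2].astype(np.float32);r=cv2.minAreaRect(P);print(n,len(xs),r);rep(n,np.array(r[0]))
rep("roller",np.array([543.5,180.36]))
# wrist rod
c=np.load("w5.npy",allow_pickle=True).item();w=cv2.imread("pics/w5.png");h=cv2.cvtColor(cv2.GaussianBlur(w,(3,3),0),cv2.COLOR_BGR2HSV)
pts=[];wid=[]
for v in range(4,225,6):
    u=np.nonzero(h[v,250:310,1]<60)[0]+250
    if len(u)>8: 
        g=np.split(u,np.nonzero(np.diff(u)>1)[0]+1);g=max(g,key=len);pts.append([(g[0]+g[-1])/2,v]);wid.append(len(g))
print(wid)
for z in(125,129,133):
    P=plane("wrist",pts,z,c);f=np.polyfit(P[:,1],P[:,0],1);print(z,f,"at y=-293,-150:",np.polyval(f,[-293,-150]),np.std(P[:,0]-np.polyval(f,P[:,1])))
oc=-np.array(c["R"]).T@c["t"]
def tri(n1,a,n2,b):
    o1,d1=ray(n1,[a]);o2,d2=ray(n2,[b]);d1=d1[0]/np.linalg.norm(d1);d2=d2[0]/np.linalg.norm(d2)
    q=np.linalg.lstsq(np.c_[d1,-d2],o2-o1,rcond=None)[0];return (o1+q[0]*d1).round(1),(o2+q[1]*d2).round(1)
print("nose",tri("top",(330.2,213),"scene",(241.5,174.6)), "cam",oc)
```

```text
near 79 ((546.8215942382812, 113.2169189453125), (51.404788970947266, 8.878853797912598), 4.5337233543396)
near [546.8 113.2] stand x,y -64.0 1.2
far 81 ((541.42138671875, 241.47396850585938), (53.68049240112305, 8.304178237915039), 3.409621238708496)
far [541.4 241.5] stand x,y 64.4 0.5
roller [543.5 180.4] stand x,y 3.2 1.3
[37, 38, 38, 38, 37, 36, 36, 36, 36, 36, 36, 36, 36, 36, 36, 35, 36, 36, 36, 35, 35, 35, 35, 34, 34, 35, 34, 34, 34, 35, 34, 33, 33, 33, 32, 32, 32]
125 [1.17641911e-01 5.71652675e+02] at y=-293,-150: [537.18359542 554.00638872] 0.09260343407351758
129 [1.17641911e-01 5.71647934e+02] at y=-293,-150: [537.17885359 554.00164689] 0.08963523620481777
133 [1.17641911e-01 5.71643192e+02] at y=-293,-150: [537.17411176 553.99690506] 0.08666703833612555
nose (array([ 552.4, -150.5,  125. ]), array([ 552.4, -150.6,  125. ])) cam [ 546.47766398 -212.73943063  249.7941521 ]
```

The numbers agree across views. The bore line is about 1 mm from the middle line, with its entry near (547.3, 108.2, 75) and yaw +2.6°. The axle's yaw is −6.7° and its nose is 143 mm ahead of the TCP. I'll carry it to a pose 20 mm short of the hole.

Emit:
arm_command(series=[[0.3,4,0.5,0.03,0],[0.7,9,0.5,0.07,0],[1.1,14,0.5,0.11,0],[1.5,19,0,0.15,0],[1.8,23.8,-2,0.163,0],[1.8,23.8,-4,0.163,0],[1.8,23.8,-5.2,0.163,0],[1.8,23.8,-5.2,0.163,0]])

```text
t: 9.93
eef_pos: [554.2, -54.9, 28.6]
tool_rot: [[-0.047, 0.999, -0.003], [0.999, 0.047, 0.0], [0.0, -0.003, -1.0]]
contact_force: [-0.3, -0.2, -2.1]
gripper_width: 11.4
grasp_force: 87.8
```

Emit:
arm_command(series=[[0,0,0,0,0],[0,0,0,0,0],[0,0,0,0,0]])

```text
t: 10.3
eef_pos: [556.0, -55.0, 30.5]
tool_rot: [[-0.047, 0.999, 0.001], [0.999, 0.047, -0.0], [-0.0, 0.001, -1.0]]
contact_force: [-0.1, -0.5, -2.4]
gripper_width: 12.1
grasp_force: 87.8
```

Run:
```python
from h import *
c=env.calibration("wrist");np.save("w6.npy",c,allow_pickle=True)
o=env.get_obs();print(o["t"],o["eef_pos"],np.round(o["tool_rot"],3).tolist(),o["gripper_width"],o["contact_force"])
w=env.grab_frame("wrist");s=env.grab_frame("scene");t=env.grab_frame("top")
for n,i in zip("wst",(w,s,t)): cv2.imwrite(f"pics/{n}6.png",i)
print("bore px wrist,scene,top");E=[[547.3,108.2,75],[548.2,88.2,75]]
for n in("wrist","scene","top"): print(proj(n,E).round(1).tolist())
a=cv2.resize(w[0:200,180:380],None,fx=2,fy=2,interpolation=2);b=cv2.resize(s[150:270,270:420],None,fx=2.6,fy=2.6,interpolation=2);d=cv2.resize(t[180:260,140:300],None,fx=2.5,fy=2.5,interpolation=2)
b=cv2.convertScaleAbs(b,alpha=1.5,beta=10);a=cv2.convertScaleAbs(a,alpha=1.7,beta=10);d=cv2.convertScaleAbs(d,alpha=1.3)
q=np.zeros((600,800,3),np.uint8);q[:400,:400]=a;q[:b.shape[0],402:402+b.shape[1]]=b;q[400:600,:400]=d;cv2.imwrite("pics/m6.png",q)
```

```text
10.3 [555.96438427 -54.98383717  30.4910028 ] [[-0.047, 0.999, 0.001], [0.999, 0.047, -0.0], [-0.0, 0.001, -1.0]] 12.091661246372077 [-0.06735284 -0.50464959 -2.44294531]
bore px wrist,scene,top
[[277.1, -85.0], [276.9, -45.9]]
[[337.1, 219.0], [329.3, 216.7]]
[[223.1, 216.8], [231.2, 216.4]]
```

View pics/m6.png

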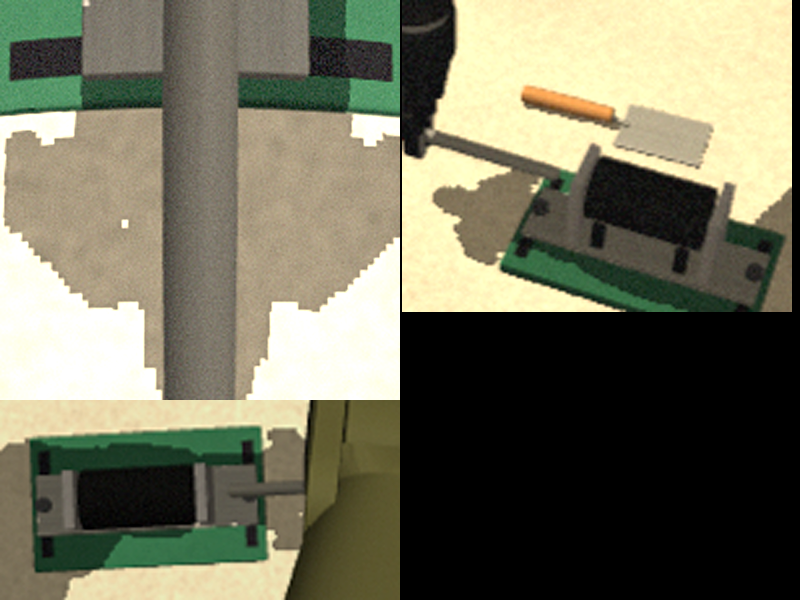

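The picture shows the rod aimed at the near cheek: the nose is at top px (232,216) and scene px (330.8,216.9). In the wrist view the carriage plate spans columns 221–335, with the rod at 280. Now I'll work out the exact offset.

Run:
```python
from h import *
c=np.load("w6.npy",allow_pickle=True).item();w=cv2.imread("pics/w6.png").astype(int)
b,g,r=[cv2.GaussianBlur(w[...,k].astype(np.float32),(3,3),0) for k in range(3)]
pl=[];rod=[]
for v in range(4,36,3):
    green=(g>r*1.25)&(g>30); row=green[v]
    l=np.nonzero(row[:255])[0];rr=np.nonzero(row[310:400])[0]
    if len(l) and len(rr): pl.append([l.max()+.5,310+rr.min()-.5,v])
pl=np.array(pl);print(pl[::4])
P=plane("wrist",np.r_[pl[:,[0,2]],pl[:,[1,2]]],20,c);n=len(pl);M=(P[:n]+P[n:])/2;print("plate w",np.linalg.norm(P[:n]-P[n:],axis=1).mean(),"mid",M.mean(0))
h=cv2.cvtColor(w.astype(np.uint8),cv2.COLOR_BGR2HSV)
pts=[]
for v in range(60,200,5):
    L=w[v].sum(1); d=np.abs(np.diff(cv2.GaussianBlur(L.astype(np.float32).reshape(1,-1),(5,1),0)[0]))
    a=252+np.argmax(d[252:272]);e=288+np.argmax(d[288:310]);pts.append([(a+e+1)/2,v])
P=plane("wrist",pts,77,c);f=np.polyfit(P[:,1],P[:,0],1);print("rod",f,"yaw",np.degrees(np.arctan(-f[0])),"x at y=88,108",np.polyval(f,[88,108]),np.std(P[:,0]-np.polyval(f,P[:,1])))
y=M[:,1];k=np.polyfit(y,M[:,0],1);print("plate mid yaw",np.degrees(np.arctan(-k[0])), "x at 108 using yaw2.6:",M[:,0].mean()-.0454*(108-y.mean()))
def tri(n1,a,n2,b):
    o1,d1=ray(n1,[a]);o2,d2=ray(n2,[b]);d1=d1[0]/np.linalg.norm(d1);d2=d2[0]/np.linalg.norm(d2)
    q=np.linalg.lstsq(np.c_[d1,-d2],o2-o1,rcond=None)[0];return (o1+q[0]*d1).round(1),(o2+q[1]*d2).round(1)
print("nose",tri("top",(232,216),"scene",(330.8,216.9)))
```

```text
[[220.5 333.5   4. ]
 [220.5 334.5  16. ]
 [185.5 374.5  28. ]]
plate w 82.65578197789475 mid [549.96733272  76.95032011  20.        ]
rod [-4.21868866e-02  5.53403790e+02] yaw 2.4156981303730087 x at y=88,108 [549.69134392 548.84760619] 0.7952064388545538
plate mid yaw 11.02051044127682 x at 108 using yaw2.6: 548.5576772479787
nose (array([549.3,  86.4,  74.5]), array([547. ,  91.7,  74.8]))
```

Emit:
arm_command(series=[[-0.12,0,0,0,0],[-0.17,1,0,0,0],[-0.19,1.6,0,0,0],[-0.22,2.2,0,0,0],[-0.24,2.7,0,0,0],[-0.26,3.1,0,0,0],[-0.26,3.1,0,0,0]])

```text
t: 11.32
eef_pos: [552.9, -23.3, 29.9]
tool_rot: [[-0.048, 0.999, 0.0], [0.999, 0.048, -0.0], [-0.0, 0.0, -1.0]]
contact_force: [-0.2, 0.4, -2.1]
gripper_width: 11.7
grasp_force: 87.8
```

Emit:
arm_command(series=[[-0.03,0.7,0,0,0],[-0.07,1.5,0,0,0],[-0.11,2.5,0,0,0],[-0.16,3.5,0,0,0],[-0.2,4.5,0,0,0],[-0.2,4.5,0,0,0]])

```text
t: 12.08
eef_pos: [551.1, 22.4, 30.1]
tool_rot: [[-0.049, 0.999, 0.0], [0.999, 0.049, 0.0], [0.0, 0.0, -1.0]]
contact_force: [0.1, -2.0, -1.8]
gripper_width: 11.5
grasp_force: 89.4
```

Emit:
arm_command(series=[[-0.05,1,0,0,0],[-0.09,2,0,0,0],[-0.14,3,0,0,0],[-0.2,4.3,0,0,0],[-0.2,4.3,0,0,0]])

```text
t: 12.7
eef_pos: [548.9, 65.5, 29.9]
tool_rot: [[-0.05, 0.999, -0.0], [0.999, 0.05, 0.0], [0.0, -0.0, -1.0]]
contact_force: [0.5, -1.9, -2.5]
gripper_width: 11.1
grasp_force: 93.8
```

Emit:
arm_command(series=[[-0.05,1,0,0,0],[-0.09,2,0,0,0],[-0.11,2.3,0,0,0],[-0.12,2.6,0,0,0],[-0.12,2.6,0,0,0]])

```text
t: 13.32
eef_pos: [547.7, 90.4, 29.9]
tool_rot: [[-0.048, 0.999, 0.0], [0.999, 0.048, -0.0], [-0.0, 0.0, -1.0]]
contact_force: [-0.4, 0.3, -0.9]
gripper_width: 11.5
grasp_force: 93.4
```

Emit:
arm_command(series=[[-0.01,0.2,0,0,0],[-0.01,0.3,0,0,0],[-0.01,0.3,0,0,20],[-0.01,0.3,0,0,40],[-0.01,0.3,0,0,70],[-0.01,0.3,0,0,70],[-0.01,0.3,0,0,70],[-0.01,0.3,0,0,70]])

```text
t: 14.32
eef_pos: [547.6, 93.4, 29.9]
tool_rot: [[-0.048, 0.999, 0.0], [0.999, 0.048, 0.0], [0.0, 0.0, -1.0]]
contact_force: [0.3, -0.5, 0.2]
gripper_width: 60.0
grasp_force: 0.0
```

Emit:
arm_command(series=[[0.1,-2,0,0,70],[0.22,-4.5,0,0,70],[0.27,-5.5,0,0,70],[0.27,-5.5,0,0,30],[0.27,-5.5,0,0,0],[0.27,-5.5,0,0,0],[0.27,-5.5,0,0,0],[0.27,-5.5,0,0,0]])

```text
t: 15.32
eef_pos: [550.3, 38.7, 29.9]
tool_rot: [[-0.049, 0.999, -0.0], [0.999, 0.049, -0.0], [-0.0, -0.0, -1.0]]
contact_force: [0.4, -0.2, -0.7]
gripper_width: 0.1
grasp_force: 0.0
```

Run:
```python
from h import *
c=env.calibration("wrist")
o=env.get_obs();print(o["t"],o["eef_pos"],o["gripper_width"],o["contact_force"])
w=env.grab_frame("wrist");s=env.grab_frame("scene")
for n,i in zip("ws",(w,s)): cv2.imwrite(f"pics/{n}7.png",i)
h=cv2.cvtColor(w,cv2.COLOR_BGR2HSV);m=big(((h[...,0]<8)|(h[...,0]>172))&(h[...,1]>150)&(h[...,2]>50));ys,xs=np.nonzero(m);print("collar px",len(xs),xs.min(),xs.max(),ys.min(),ys.max())
P=plane("wrist",[[xs.mean(),ys.min()],[xs.mean(),ys.max()]],[85,75],c);print(P)
a=cv2.resize(w[0:420,130:430],None,fx=1.4,fy=1.4,interpolation=2);b=cv2.resize(s[150:270,270:420],None,fx=2.5,fy=2.5,interpolation=2)
q=np.zeros((590,800,3),np.uint8);q[:588,:420]=cv2.convertScaleAbs(a,alpha=1.7,beta=10);q[:b.shape[0],422:422+b.shape[1]]=cv2.convertScaleAbs(b,alpha=1.5,beta=10);cv2.imwrite("pics/m7.png",q)
```

```text
15.325 [550.29501727  38.67314192  29.87528182] 0.08797261464324709 [ 0.37475608 -0.20617019 -0.66719234]
collar px 2053 245 317 198 237
[[548.84167504  86.50618195  85.        ]
 [549.88202491  67.03365402  75.        ]]
```

View pics/m7.png

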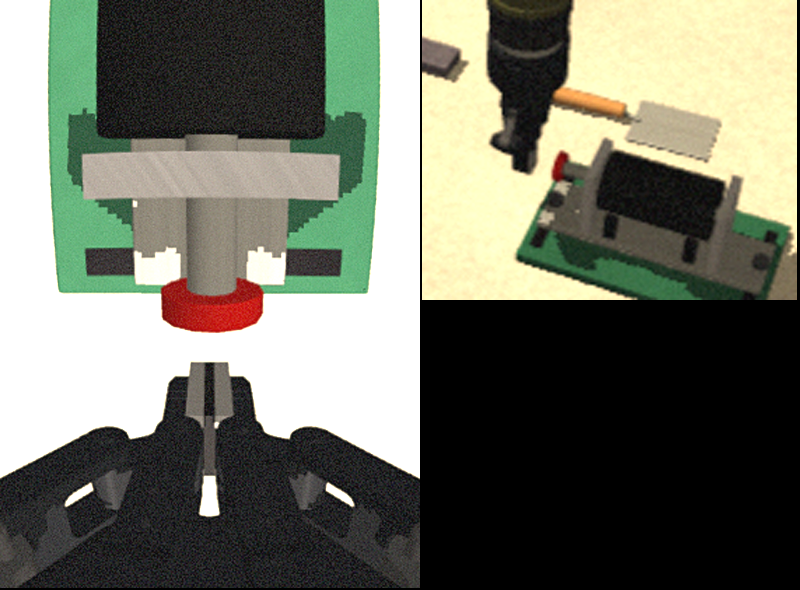

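The wrist view shows the axle resting through the near cheek and roller, with its collar about 30 mm out and the shut fingers lined up behind it. I'll push it home.

Emit:
arm_command(series=[[-0.05,1,0,0,0],[-0.09,2,0,0,0],[-0.13,2.8,0,0,0],[-0.17,3.6,0,0,0],[-0.2,4.3,0,0,0],[-0.21,4.6,0,0,0],[-0.21,4.6,0,0,0]])

```text
t: 16.3
eef_pos: [548.2, 84.8, 29.9]
tool_rot: [[-0.048, 0.999, 0.0], [0.999, 0.048, 0.0], [0.0, 0.0, -1.0]]
contact_force: [0.8, -0.4, 0.4]
gripper_width: 0.1
grasp_force: 0.0
```

Emit:
arm_command(series=[[-0.01,0.2,0,0,0],[-0.02,0.4,0,0,0],[-0.02,0.5,0,0,0],[-0.02,0.5,0,0,0]])

```text
t: 16.8
eef_pos: [548.0, 89.3, 29.9]
tool_rot: [[-0.048, 0.999, 0.0], [0.999, 0.048, -0.0], [-0.0, 0.0, -1.0]]
contact_force: [0.2, -1.8, 0.1]
gripper_width: -0.2
grasp_force: 0.8
```

```bash
cat > gap.py <<'E'
from h import *
c=env.calibration("wrist");w=env.grab_frame("wrist");o=env.get_obs();print(o["t"],o["contact_force"].round(1),o["eef_pos"].round(1))
h=cv2.cvtColor(w,cv2.COLOR_BGR2HSV);m=big(((h[...,0]<8)|(h[...,0]>172))&(h[...,1]>150)&(h[...,2]>50));ys,xs=np.nonzero(m)
print("collar px",len(xs),xs.min(),xs.max(),ys.min(),ys.max(),"front top pred gap0/2/5:",proj("wrist",[[547.3,108-g,90] for g in(0,2,5)],c)[:,1])
v=w[:,281].sum(1);print(v[ys.min()-40:ys.min()+6:2])
E
python3 gap.py
```

```text
16.85 [-0.1 -2.8  0.4] [548.1  89.3  30. ]
collar px 26 274 288 288 290 front top pred gap0/2/5: [275.46528088 279.96381639 286.57676746]
[ 53  78  65  31  95 261 258 261 334 340 341 346 329 349 333 345 345 346
 336 333 251  80  27]
```

Emit:
arm_command(series=[[-0.01,0.2,0,0,0],[-0.02,0.4,0,0,0],[-0.02,0.4,0,0,0]])

```text
t: 17.23
eef_pos: [548.0, 89.6, 30.0]
tool_rot: [[-0.046, 0.999, 0.001], [0.999, 0.046, -0.008], [-0.008, 0.0, -1.0]]
contact_force: [0.2, -13.3, 2.8]
gripper_width: -0.0
grasp_force: 6.8
```

Emit:
arm_command(series=[[0,-0.5,0,0,0],[0.1,-2,0,0,0],[0.25,-5,0,0,0],[0.25,-5,0,0,0],[0.25,-5,0,0,0]])

```text
t: 17.85
eef_pos: [550.3, 43.4, 29.9]
tool_rot: [[-0.047, 0.999, -0.0], [0.999, 0.047, 0.001], [0.001, -0.0, -1.0]]
contact_force: [-0.1, 0.4, -0.3]
gripper_width: 0.1
grasp_force: 0.0
```

```bash
python3 gap.py
python3 - <<'E'
from h import *
w=env.grab_frame("wrist");s=env.grab_frame("scene")
a=cv2.resize(w[60:260,180:380],None,fx=2.9,fy=2.9,interpolation=2);b=cv2.resize(s[180:270,310:420],None,fx=2,fy=2,interpolation=2)
q=np.zeros((590,800,3),np.uint8);q[:580,:580]=cv2.convertScaleAbs(a,alpha=1.7,beta=10);q[:b.shape[0],580:800]=cv2.convertScaleAbs(b,alpha=1.5,beta=10);cv2.imwrite("pics/m8.png",q)
E
```

```text
17.9 [0.  0.7 0.4] [550.3  43.7  29.9]
collar px 1138 243 318 156 173 front top pred gap0/2/5: [153.76140043 159.62720368 168.36116919]
[235 223 220 205 297 298 296 279 293 284 297 298 284 284 285 293 287 287
 291 289 185 134 135]
```

View pics/m8.png

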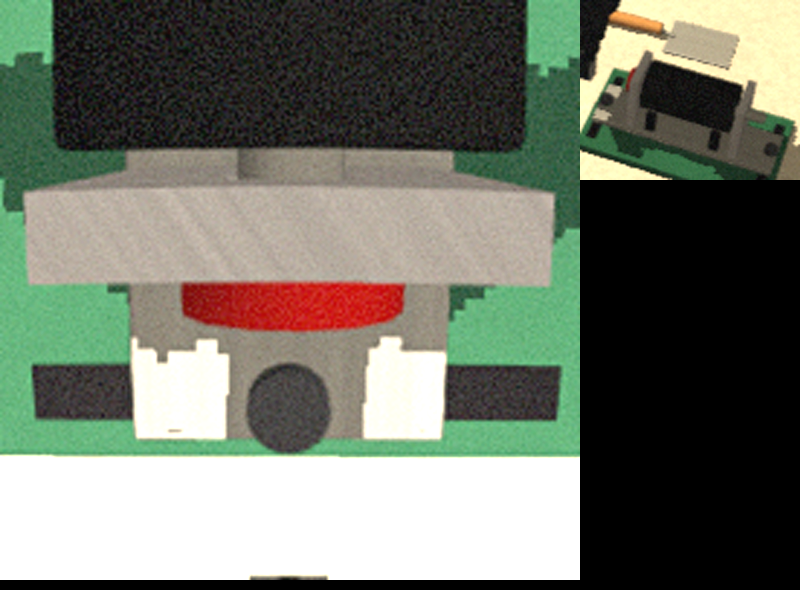

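Rod no longer shows between the collar and the near cheek. I'll press once more, a bit firmer, to be sure it is seated, then retreat.

Emit:
arm_command(series=[[-0.1,2,0,0,0],[-0.19,4,0,0,0],[-0.22,4.6,0,0,0],[-0.24,4.9,0,0,0],[-0.25,5.1,0,0,0],[-0.25,5.2,0,0,0],[-0.25,5.2,0,0,0]])

```text
t: 18.88
eef_pos: [548.0, 89.4, 30.1]
tool_rot: [[-0.045, 0.999, 0.001], [0.999, 0.045, -0.013], [-0.013, 0.0, -1.0]]
contact_force: [0.5, -20.5, 4.0]
gripper_width: 0.1
grasp_force: 10.3
```

Emit:
arm_command(series=[[0,-0.5,0,0,0],[0.1,-2,0,0,0],[0.25,-6,0,0,0],[0.3,-8,4,0,0],[0.3,-8,9,0,0],[0.3,-8,9,0,0],[0.3,-8,9,0,0]])

```text
t: 19.75
eef_pos: [550.7, 15.3, 119.7]
tool_rot: [[-0.048, 0.999, 0.0], [0.999, 0.048, 0.0], [0.0, 0.0, -1.0]]
contact_force: [-0.4, 0.8, -0.9]
gripper_width: 0.0
grasp_force: 0.0
```

```bash
python3 gap.py; python3 -c "
from plant import env
print(env.hand_in())"
```

```text
19.8 [-1.  -0.9  0.4] [550.   15.4 118.9]
collar px 570 259 304 86 99 front top pred gap0/2/5: [86.8881106  90.15811452 95.06951116]
[ 79  27   0  44   0  37  19  35   0 194 171 228 242 241 229 251 243 228
 243 212 103  84 123]
the job is handed in; nothing more can be done
None
```

The axle is through the near cheek, roller and far cheek with its red collar home against the near cheek (it did not move under a 20 N push), the arm is clear, and the job was handed in at about 20 s; no verdict was returned.

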